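# Shut the orange gate of the mixing-ball dispenser

### The job

On the model painter's bench stand two ball dispensers that have run empty, both with their gates pulled open. Before the one with the orange gate is refilled, push its gate fully home, towards its hopper, until the spring catch snaps out behind it and holds it; leave the blue gate open just as it is, then let go and move clear.

Things in the scene. Friction and masses are not known exactly. Their poses are not given: they have to be found in the camera images.
- orange_tab (a point): Centre of the orange gate's upright push tab: 12 mm thick (x), 40 wide (y), 50 tall (z), from 96 to 146 mm above the bench, on a flat gate 50 wide. x axis: level, the way to push it shut; z: up. Shut, the clear hopper (100 x 90, to 213 mm high) begins 86 mm ahead of this point. Behind the tab all is free above 110 mm. A push takes 3 N, up to 10 N past the catch, up to a fixed stop.
- orange_gate (a joint): How far the orange gate is open, in m: 0 is shut against its stop, 0.07 fully open; as it grows the tab moves along its own -x axis. The gate stays where it is left. The catch snaps out behind it once this is below about 0.003.
- orange_catch (a joint): Spring catch of the orange gate, in m: a brass plunger with a black button in a dark housing, on the right edge of the bed as one looks towards the hopper, 21 mm behind the shut tab's centre, at most 108 mm high. 0: fully out across the gate's path. The gate's ramp forces it aside to 0.005 in the last 35 mm of travel; it snaps back to 0 behind the gate.
- blue_tab (a point): Centre of the same push tab on the blue gate of the other, otherwise like dispenser: same size, height and axes (x: its pushing direction). This gate must stay where it is.

How it is judged (in metres and radians):
At the end, for the whole second after the job is handed in: The orange gate is home (less than 6 mm open) with its catch sprung out behind it (within 2 mm of fully out), and the blue gate is within 10 mm of where it started (value of joint orange_gate below 0.006 m and value of joint orange_catch below 0.002 m and distance of blue_tab from where it was at the start of the episode below 0.01 m); the robot touches nothing.
It fails at once if the blue gate was moved by more than 10 mm (distance of blue_tab from where it was at the start of the episode above 0.01 m).
It also fails if it takes over 29 s, if anything falls off the work surface, if the arm or the gripper's body presses on something with over 40 N, if the wrist force passes 120 N, or if a joint passes its speed limit or range.

### The arm

A 6-joint arm with a two-finger parallel gripper is mounted at the origin on the work surface. World frame = base frame: x ahead of the robot, y to its left, z up, the work surface at z = 0. Lengths are in mm, angles in rad, forces in N, time in s.
With the tool pointing down it reaches from about 350 to 725 mm from the base axis. Payload 6 kg.
Tool frame: the origin (TCP) lies on the centre line of the jaws, within the pads' length; the fingertips stand 17 mm ahead of it and the grasp point (between the pads) lies 2 mm behind it (ctrl.finger_overhang is the distance from the TCP to the fingertips, in mm); z points along the fingers, y is the line along which they close (so a half turn about z gives the same grasp; the last joint's range is limited). The gripper opens to 85 mm and grips with 20 to 120 N. Pads are 22 mm wide; open, the fingers measure 114 mm over their backs; the gripper's body (76 mm by 85 mm) begins 54 mm behind the grasp point. The pads swing forward as they close: fully open they stand 13 mm farther back than shut.
Start: joints at [-1.015, 0.04, 0.085, 0, -1.615, -0.334], TCP at [132.004, -585.278, 248.261] pointing down, gripper open.
Joint ranges: [-2.56, 2.56], [-1.29, 2.01], [-1.08, 1.49], [-3.29, 1.98], [-2.81, -0.18], [-2.99, 2.99]. Speed limits (rad/s): [2.57, 2.57, 3.01, 3.14, 3.14, 3.14].

### API

Orientations are given as a rotation vector (axis times angle).
In Python, from workcell import sense, vision, ctrl gives the robot as it stands. The module is installed in compiled form; this text tells all that it offers.
- The arm moves only by the shell command python3 -m pendant 'ROWS' [FORCE]. ROWS is JSON, a list of rows, each an object with "angular": the turn, a rotation vector about the tool's x, y, z in degrees, a list of three; "xyz": the shift along the tool's x, y, z in m, a list of three; "gripper": the opening, from 0 (shut) to 1 (fully open). In form: [{"angular": [rx, ry, rz], "xyz": [x, y, z], "gripper": gripper}, ...]. A call has 1 to 12 rows; each row shifts and turns the commanded pose from where the row before left it, along the tool's axes as they then stand; what a row does not reach is not made up. A row lasts 1/10 s, in which the tool goes at most 50 mm and 8.59 degrees, less where a joint would pass 70% of its speed; a pose out of reach is approached as far as the arm can. A call with a gripper value outside its range is refused whole. The fingers move at their own pace and stop on an object; FORCE is the grip in N (left out, the last holds). Time passes only in rows, so rows that do not move let the fingers close. It gives the time, the measured TCP pose, the force, the opening and the grip force at its end, in the units of the state.
- sense(): the state, without advancing time (a new reading comes with each control period).
- vision.read_camera(name): name is "scene" or "side" or "wrist"; returns a dict with "color" (420x560x3 uint8, blue, green, red), "depth" (420x560 float32, mm along the optical axis (not along the pixel's ray), 0 where there is no reading), "intrinsics" (3x3 intrinsics, pixels), "R" (3x3) and "t" (3): a world point X has camera coordinates R X + t. Camera axes: x right, y down, z forward; pixel columns grow to the right and rows downward; lengths in mm; the calibration is good to about 2 mm. A picture is of the moment at which its call begins.
- ctrl.close_job(): hands the job in; it is judged then, once.
The state is a dict: "time": time; "joint_positions": joint angles; "joint_velocities": joint speeds; "effort": joint torques, N m; "tcp_pos": TCP position; "tool_rot": TCP orientation; "ft_force": force on the tool from outside, world axes, zero at the start; "wrist_torque": the same for the moment, N m; "opening": opening from 0.0 (shut) to 1.0 (fully open); "gripper_force": force on a finger pad.
Only numpy, scipy, OpenCV 4.12 (cv2) and the standard library are available. Lean on these libraries where they do the work, as an engineer would, in place of code of your own. Each camera call takes 0.05 s, during which the arm holds its last target. There are 200 camera calls.

## Working session

There is one attempt and no reset: what is moved stays moved. The work goes in short steps, Python scripts to look and compute and a shell command to move; the robot and the scene stay as the last step left them, time stands still between calls to the robot, and variables do not carry over. Pictures are saved under pics/ and viewed, at most 10 in all, crops included, and the job is handed in when it is done.

```bash
mkdir -p pics
python3 - <<'E'
from workcell import sense, vision, ctrl
import cv2,numpy as np,pickle
d={n:vision.read_camera(n) for n in("scene","side")}
pickle.dump(d,open('d.pkl','wb'))
for n in d: cv2.imwrite(f'pics/{n}.png',d[n]["color"])
s=sense();print(s["time"],s["tcp_pos"],s["tool_rot"],s["opening"])
E
```

```text
0.1 [ 132.00327237 -585.02350061  247.35611019] [ 3.47668378e-01 -3.12196003e+00 -2.50470696e-03] 0.9992263771128718
```

View pics/scene.png

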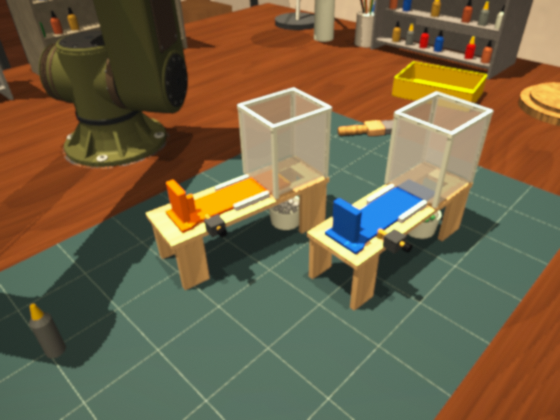

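View pics/side.png

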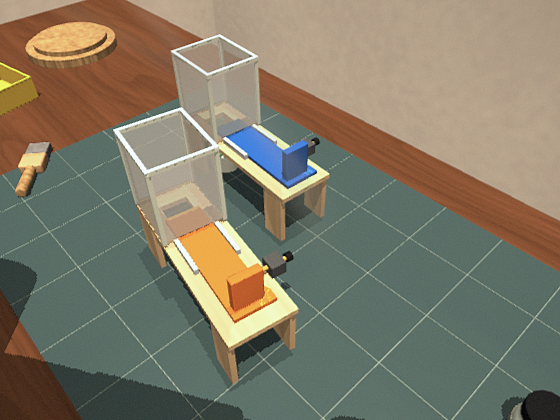

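The scene view shows the orange tab at about (182,203) with its hopper at (285,145), and the blue tab at (347,222). In the side view the orange tab is at about (246,288). Next I'll get 3D positions from depth.

```bash
cat > m.py <<'E'
import cv2,numpy as np,pickle
def pts(c,lo,hi):
    m=cv2.inRange(cv2.cvtColor(c["color"],cv2.COLOR_BGR2HSV),lo,hi)>0
    m&=c["depth"]>0
    v,u=np.nonzero(m);K=c["intrinsics"];z=c["depth"][v,u]
    P=np.c_[(u-K[0,2])/K[0,0]*z,(v-K[1,2])/K[1,1]*z,z]
    return (P-c["t"])@c["R"]
def tab(c,col):
    P=pts(c,*(((8,170,90),(17,255,255)) if col=='o' else ((100,150,60),(125,255,255))))
    P=P[(P[:,2]>75)&(P[:,2]<155)&(np.hypot(P[:,0],P[:,1])>250)]
    T=P[P[:,2]>106]; G=P[P[:,2]<98]
    return T,G
E
python3 - <<'E'
from m import *
d=pickle.load(open('d.pkl','rb'))
for n in d:
  for col in 'ob':
    T,G=tab(d[n],col)
    print(n,col,len(T),len(G))
    for Q,nm in((T,'tab'),(G,'gate')):
      Q=Q[np.linalg.norm(Q-np.median(Q,0),axis=1)<150]
      r=cv2.minAreaRect(Q[:,:2].astype(np.float32)); print(nm,np.round(Q.mean(0)),'z',np.percentile(Q[:,2],[2,98]).round(),np.round(cv2.boxPoints(r)).tolist(), r[2])
E
```

```text
scene o 734 333
tab [ 461. -128.  124.] z [107. 144.] [[432.0, -128.0], [454.0, -152.0], [480.0, -128.0], [459.0, -104.0]] 42.49943923950195
gate [472. -97.  94.] z [89. 98.] [[428.0, -140.0], [483.0, -145.0], [496.0, 12.0], [442.0, 16.0]] 84.9665756225586
scene b 861 1914
tab [653.  -5. 129.] z [107. 145.] [[630.0, -7.0], [670.0, -9.0], [671.0, 4.0], [630.0, 7.0]] 86.34687805175781
gate [658.  66.  94.] z [93. 96.] [[625.0, -15.0], [680.0, -17.0], [688.0, 145.0], [633.0, 147.0]] 87.31378936767578
side o 934 890
tab [ 449. -132.  129.] z [107. 147.] [[431.0, -131.0], [470.0, -138.0], [472.0, -125.0], [433.0, -118.0]] 79.89276885986328
gate [457. -78.  96.] z [91. 98.] [[425.0, -139.0], [479.0, -147.0], [502.0, 2.0], [447.0, 10.0]] 81.3206558227539
side b 178 1233
tab [656.  -6. 141.] z [114. 147.] [[630.0, -10.0], [669.0, -10.0], [669.0, 1.0], [630.0, 1.0]] 89.8022232055664
gate [648.  70.  96.] z [93. 98.] [[623.0, -17.0], [678.0, -19.0], [683.0, 141.0], [628.0, 143.0]] 88.09766387939453
```

```bash
python3 -m pendant '[{"angular":[0,0,-8.5],"xyz":[0,0,0],"gripper":0},{"angular":[0,0,-8.5],"xyz":[0,0,0],"gripper":0},{"angular":[0,0,-8.5],"xyz":[0,0,0],"gripper":0},{"angular":[0,0,-8.5],"xyz":[0,0,0],"gripper":0},{"angular":[0,0,-8.5],"xyz":[0,0,0],"gripper":0},{"angular":[0,0,-8.5],"xyz":[0,0,0],"gripper":0},{"angular":[0,0,-8.5],"xyz":[0,0,0],"gripper":0},{"angular":[0,0,-8.5],"xyz":[0,0,0],"gripper":0}]'
python3 -m pendant '[{"angular":[0,0,0],"xyz":[-0.04,-0.022,0],"gripper":0},{"angular":[0,0,0],"xyz":[-0.04,-0.022,0],"gripper":0},{"angular":[0,0,0],"xyz":[-0.04,-0.022,0],"gripper":0},{"angular":[0,0,0],"xyz":[-0.04,-0.022,0],"gripper":0},{"angular":[0,0,0],"xyz":[-0.04,-0.022,0],"gripper":0},{"angular":[0,0,0],"xyz":[-0.04,-0.022,0],"gripper":0},{"angular":[0,0,0],"xyz":[-0.04,-0.022,0],"gripper":0},{"angular":[0,0,0],"xyz":[-0.04,-0.022,0],"gripper":0},{"angular":[0,0,0],"xyz":[-0.04,-0.022,0],"gripper":0},{"angular":[0,0,0],"xyz":[-0.04,-0.022,0],"gripper":0},{"angular":[0,0,0],"xyz":[0,0,0],"gripper":0},{"angular":[0,0,0],"xyz":[0,0,0],"gripper":0}]'
cat >> m.py <<'E'
def look(n,name):
    from workcell import sense,vision
    c=vision.read_camera(n);cv2.imwrite(f'pics/{name}.png',c["color"])
    T,G=tab(c,'o')
    for Q in(T,G):
        if len(Q)>9: print(len(Q),Q.mean(0).round(),np.round(cv2.boxPoints(cv2.minAreaRect(Q[:,:2].astype(np.float32)))).tolist())
    s=sense();R=cv2.Rodrigues(np.array(s["tool_rot"]))[0]
    print(s["time"],np.round(s["tcp_pos"],1),R.round(3).tolist(),np.round(s["ft_force"],1),s["opening"])
    return c
E
python3 -c "
from m import *
look('wrist','w1')"
```

```text
time: 0.9
tcp_pos: [132.0, -585.1, 247.7]
tool_rot: [-2.041, 2.387, 0.002]
ft_force: [0.0, 0.8, -0.3]
opening: -0.0
gripper_force: 0.0
time: 2.1
tcp_pos: [414.1, -225.1, 247.8]
tool_rot: [2.037, -2.391, -0.001]
ft_force: [-0.1, 0.6, -0.2]
opening: 0.002
gripper_force: 0.0
356 [ 468. -125.   96.] [[426.0, -46.0], [464.0, -151.0], [486.0, -143.0], [448.0, -38.0]]
2.15 [ 413.6 -225.9  248.1] [[-0.161, -0.987, -0.001], [-0.987, 0.161, 0.0], [0.0, 0.001, -1.0]] [-0.8  0.2  0.2] 0.0007432873841835626
```

View pics/w1.png

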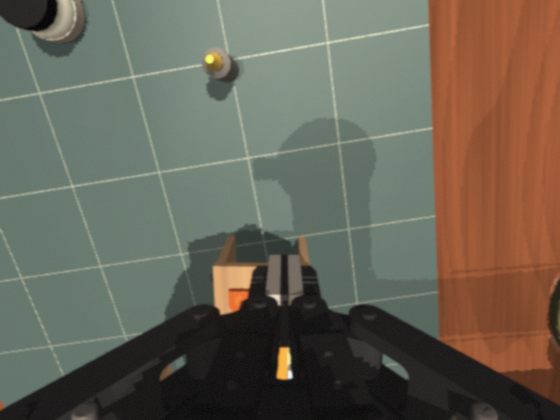

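The wrist view, with fingers at about (284,270), shows the closed jaws behind the orange bed, whose corner is at about (235,300). Nothing is in the way behind it, so I'll align behind the tab and go down to finger height.

```bash
python3 -m pendant '[{"angular":[0,0,0],"xyz":[-0.022,-0.0115,0],"gripper":0},{"angular":[0,0,0],"xyz":[-0.022,-0.0115,0],"gripper":0},{"angular":[0,0,0],"xyz":[0,0,0.03],"gripper":0},{"angular":[0,0,0],"xyz":[0,0,0.03],"gripper":0},{"angular":[0,0,0],"xyz":[0,0,0.03],"gripper":0},{"angular":[0,0,0],"xyz":[0,0,0.015],"gripper":0},{"angular":[0,0,0],"xyz":[0,0,0.009],"gripper":0},{"angular":[0,0,0],"xyz":[0,0,0],"gripper":0},{"angular":[0,0,0],"xyz":[0,0,0],"gripper":0}]'
python3 -c "
from m import *
look('side','s2')"
```

```text
time: 3.05
tcp_pos: [444.0, -186.8, 135.7]
tool_rot: [-2.033, 2.394, -0.002]
ft_force: [0.3, -0.4, 0.5]
opening: -0.002
gripper_force: 0.0
60 [ 447. -131.  121.] [[430.0, -126.0], [456.0, -141.0], [460.0, -135.0], [433.0, -120.0]]
677 [480. -35.  96.] [[420.0, -137.0], [467.0, -148.0], [503.0, -0.0], [455.0, 11.0]]
3.1 [ 444.2 -186.7  135.9] [[-0.162, -0.987, 0.002], [-0.987, 0.162, -0.001], [0.0, -0.002, -1.0]] [-0.5  0.2 -0.3] -0.0013457895527097619
```

View pics/s2.png

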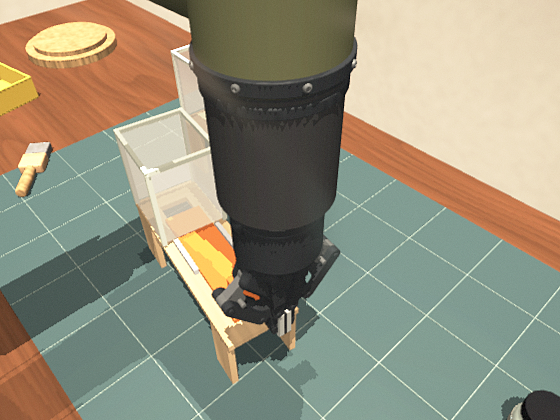

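The jaws (about (285,320)) are behind the orange tab, and the hopper is clear ahead. Now I'll approach and push.

```bash
python3 -m pendant '[{"angular":[0,0,0],"xyz":[-0.012,0,0.004],"gripper":0},{"angular":[0,0,0],"xyz":[-0.012,0,0],"gripper":0},{"angular":[0,0,0],"xyz":[-0.012,0,0],"gripper":0},{"angular":[0,0,0],"xyz":[-0.005,0,0],"gripper":0},{"angular":[0,0,0],"xyz":[-0.005,0,0],"gripper":0},{"angular":[0,0,0],"xyz":[-0.005,0,0],"gripper":0},{"angular":[0,0,0],"xyz":[-0.005,0,0],"gripper":0},{"angular":[0,0,0],"xyz":[-0.005,0,0],"gripper":0}]'
python3 -c "
from m import *
look('side','s3')
look('scene','c3')"
```

```text
time: 3.9
tcp_pos: [453.5, -126.5, 130.7]
tool_rot: [2.033, -2.394, 0.002]
ft_force: [1.1, -8.4, 0.4]
opening: -0.004
gripper_force: 3.7
155 [ 439. -113.  116.] [[429.0, -111.0], [441.0, -123.0], [448.0, -116.0], [436.0, -104.0]]
620 [451. -97.  95.] [[427.0, -122.0], [483.0, -132.0], [505.0, 0.0], [449.0, 10.0]]
3.95 [ 453.6 -126.   130.6] [[-0.162, -0.987, 0.0], [-0.987, 0.162, -0.001], [0.001, -0.001, -1.0]] [ 0.4 -3.1  2.3] 0.0001449978578608904
632 [251. 211. 130.] [[-723.0, 928.0], [-535.0, -289.0], [503.0, -129.0], [316.0, 1089.0]]
1088 [471. -65.  94.] [[367.0, 934.0], [422.0, -132.0], [500.0, -127.0], [444.0, 938.0]]
4.0 [ 453.6 -126.   130.6] [[-0.161, -0.987, 0.001], [-0.987, 0.161, -0.0], [0.0, -0.001, -1.0]] [ 0.3 -2.5  0.3] -0.0033590933249170803
```

View pics/c3.png

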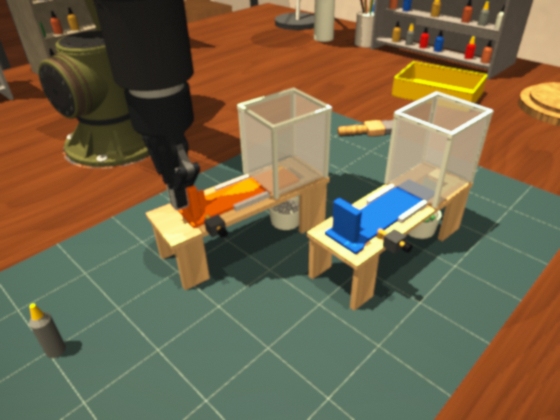

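The gripper (about (180,190)) is pressing the orange tab, the gate has moved about 15 mm, and blue hasn't moved. I'll keep pushing.

```bash
python3 -m pendant '[{"angular":[0,0,0],"xyz":[-0.005,0,0],"gripper":0},{"angular":[0,0,0],"xyz":[-0.005,0,0],"gripper":0},{"angular":[0,0,0],"xyz":[-0.005,0,0],"gripper":0},{"angular":[0,0,0],"xyz":[-0.005,0,0],"gripper":0},{"angular":[0,0,0],"xyz":[-0.005,0,0],"gripper":0},{"angular":[0,0,0],"xyz":[-0.005,0,0],"gripper":0},{"angular":[0,0,0],"xyz":[-0.005,0,0],"gripper":0},{"angular":[0,0,0],"xyz":[-0.005,0,0],"gripper":0},{"angular":[0,0,0],"xyz":[-0.005,0,0],"gripper":0}]'
python3 -c "
from m import *
look('side','s4')"
```

```text
time: 4.9
tcp_pos: [458.2, -93.9, 131.3]
tool_rot: [2.012, -2.385, 0.023]
ft_force: [5.3, -79.7, -10.4]
opening: -0.005
gripper_force: 38.0
183 [444. -83. 119.] [[437.0, -75.0], [445.0, -99.0], [456.0, -95.0], [448.0, -71.0]]
618 [458. -66.  95.] [[431.0, -100.0], [486.0, -110.0], [505.0, -1.0], [450.0, 8.0]]
4.95 [458.2 -94.3 131.2] [[-0.169, -0.986, -0.007], [-0.985, 0.169, -0.026], [0.027, 0.002, -1.0]] [  5.6 -62.8  -5.4] 0.0021349595218008717
```

```bash
python3 -m pendant '[{"angular":[0,0,0],"xyz":[0.005,0,0],"gripper":0},{"angular":[0,0,0],"xyz":[0.005,0,0],"gripper":0},{"angular":[0,0,0],"xyz":[0.002,0,0],"gripper":0}]'
python3 -c "
from m import *
look('scene','c5')
look('side','s5')
a=cv2.imread('pics/c5.png')[60:270,110:390];b=cv2.imread('pics/s5.png')[60:410,100:380]
cv2.imwrite('pics/z5.png',np.hstack([cv2.resize(a,(460,345)),cv2.resize(b,(330,345))]))"
```

```text
time: 5.25
tcp_pos: [458.4, -95.8, 130.6]
tool_rot: [2.03, -2.395, 0.003]
ft_force: [1.2, -6.4, 1.4]
opening: -0.0
gripper_force: 3.0
618 [242. 237. 130.] [[-720.0, 947.0], [-552.0, -249.0], [485.0, -103.0], [317.0, 1092.0]]
844 [473. -39.  94.] [[367.0, 934.0], [443.0, -100.0], [503.0, -96.0], [427.0, 938.0]]
5.3 [458.4 -95.6 130.6] [[-0.164, -0.987, -0.0], [-0.987, 0.164, -0.003], [0.003, -0.0, -1.0]] [  2.6 -12.4  -0.4] -0.0006974263466407858
171 [444. -83. 118.] [[437.0, -74.0], [445.0, -101.0], [457.0, -97.0], [449.0, -70.0]]
608 [457. -70.  95.] [[433.0, -91.0], [488.0, -101.0], [505.0, -1.0], [450.0, 9.0]]
5.35 [458.4 -95.6 130.6] [[-0.163, -0.987, -0.0], [-0.987, 0.163, -0.003], [0.003, -0.0, -1.0]] [  2.4 -12.4   0.2] -0.0004593575702361939
```

View pics/z5.png

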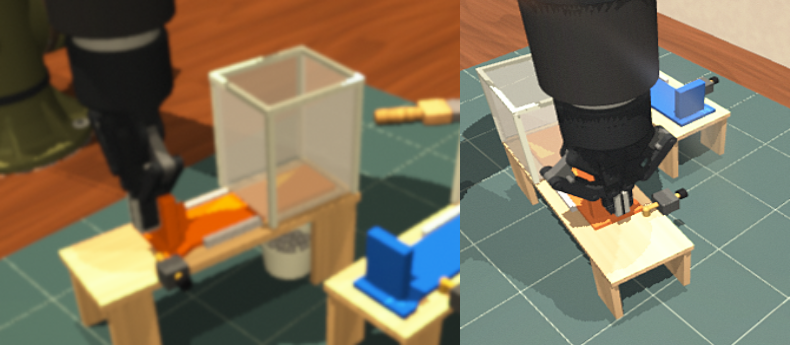

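The crop shows the gate's rear edge next to the brass plunger (about (655,207)), so the hard stop may mean the gate is home. I'll back off and check.

```bash
python3 -m pendant '[{"angular":[0,0,0],"xyz":[0.01,0,0],"gripper":0},{"angular":[0,0,0],"xyz":[0.03,0,0],"gripper":0},{"angular":[0,0,0],"xyz":[0.045,0,-0.01],"gripper":0},{"angular":[0,0,0],"xyz":[0.045,0,-0.02],"gripper":0},{"angular":[0,0,0],"xyz":[0.045,0,-0.02],"gripper":0},{"angular":[0,0,0],"xyz":[0.04,0,0],"gripper":0},{"angular":[0,0,0],"xyz":[0.03,0,0],"gripper":0},{"angular":[0,0,0],"xyz":[0,0,0],"gripper":0}]'
python3 -c "
from m import *
look('scene','c6')
look('side','s6')
a=cv2.imread('pics/c6.png')[90:270,140:380];b=cv2.imread('pics/s6.png')[160:380,130:310]
cv2.imwrite('pics/z6.png',np.hstack([cv2.resize(a,(400,300)),cv2.resize(b,(400,489))[130:430]]))
cv2.imwrite('pics/z6.png',cv2.resize(b,(490,599),interpolation=cv2.INTER_CUBIC))
d=pickle.load(open('d.pkl','rb'))['side']['color'][160:380,130:310]
cv2.imwrite('pics/z6.png',np.hstack([cv2.resize(x,(400,489),interpolation=cv2.INTER_CUBIC) for x in(d,b)]))"
```

```text
time: 6.15
tcp_pos: [418.1, -337.4, 179.2]
tool_rot: [-2.03, 2.397, 0.004]
ft_force: [0.3, 0.7, -0.4]
opening: -0.002
gripper_force: 0.0
769 [288. 173. 129.] [[-613.0, 136.0], [502.0, -106.0], [739.0, 985.0], [-375.0, 1227.0]]
881 [470. -25.  94.] [[366.0, 938.0], [437.0, -101.0], [501.0, -96.0], [430.0, 943.0]]
6.2 [ 418.5 -336.1  179.3] [[-0.164, -0.986, -0.001], [-0.986, 0.164, 0.002], [-0.002, 0.001, -1.0]] [-0.7  0.3 -0.4] 3.569535231261418e-05
819 [457. -85. 127.] [[439.0, -84.0], [478.0, -93.0], [480.0, -80.0], [441.0, -71.0]]
1196 [466. -31.  96.] [[433.0, -92.0], [487.0, -100.0], [502.0, 1.0], [448.0, 10.0]]
6.25 [ 418.9 -335.3  179.4] [[-0.163, -0.987, -0.001], [-0.987, 0.163, 0.002], [-0.002, 0.001, -1.0]] [-0.5  0.1  0.2] 0.0025986047966614773
```

View pics/z6.png

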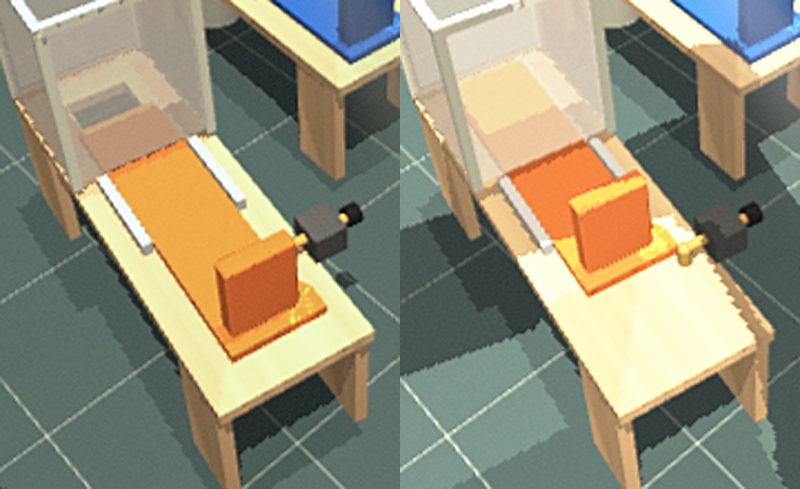

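The gate is shut: the hopper opening at left is now covered, and the brass plunger (crop (690,250)) stands out behind the gate's rear edge. The tab-to-hopper distance is about 85 mm, which matches shut. Blue hasn't moved.

```bash
python3 -c "
from workcell import ctrl
print(ctrl.close_job())"
```

```text
the job is handed in; nothing more can be done
None
```

The orange gate is pushed home with its catch out behind it, the blue gate was not touched, and the arm is clear; the job is handed in, though no verdict came back, and the wrist force reached about 80 N against the stop (limit 120 N).

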